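# Hang the guard door on the inspection cell

### The arm

A 7-joint arm with a two-finger parallel gripper is mounted at the origin on the work surface. World frame = base frame: x ahead of the robot, y to its left, z up, the work surface at z = 0. Lengths are in m, angles in degrees, forces in N, time in s.
With the tool pointing down it reaches from about 0.425 to 0.875 m from the base axis. Payload 4.7 kg.
Tool frame: the origin (TCP) lies at the centre of the arm's flange, where the gripper is bolted on; the fingertips stand 182 mm ahead of it and the grasp point (between the pads) lies 164 mm ahead of it; z points along the fingers, x is the direction in which the jaws open and shut, and the axes are right-handed (so a half turn about z gives the same grasp; the last joint's range is limited). The gripper opens to 87 mm and grips with 3 to 60 N. Pads are 19 mm wide; open, the fingers measure 117 mm over their backs; the gripper's body (75 mm by 190 mm) begins 51 mm behind the grasp point.
Start: joints at [-69.838, 18.392, -4.016, 83.108, 1.295, 78.541, -3.26], TCP at [0.215, 0.613, 0.405] pointing down, gripper open.
Joint ranges: [-163.93, 163.93], [-17.29, 119.83], [-79.2, 71.16], [3.27, 140.29], [-89.18, 269.18], [5.43, 117.66], [-154.24, 154.24]. Speed limits (degrees/s): [147.25, 147.25, 180, 180, 180, 180, 180].

### API

Orientations are given as [roll, pitch, yaw] about the fixed x, y, z axes, in that order (R = Rz(yaw) Ry(pitch) Rx(roll)).
In Python, from cell import env gives the robot as it stands. The module is installed in compiled form; this text tells all that it offers.
- The arm moves only by the tool carry_out, never from a script. Its argument "increments" is a list of rows, each a list of 5 numbers: the shift along the world's x, y, z in m, then the turn about the world's z in degrees, then the gripper's target within -1 to 1 (shut at 1, half-way at 0, fully open at -1). In form: [[dx, dy, dz, spin, jaw], ...]. A call has 1 to 20 rows; each row is the pose to reach, as a shift and turn from the pose commanded when the call began; what a row does not reach only later rows make up. A row lasts 1/10 s, in which the tool goes at most 50 mm and 8.59 degrees, less where a joint would pass 70% of its speed; a pose out of reach is approached as far as the arm can. A call with a gripper value outside its range is refused whole. The fingers move at their own pace and stop on an object; "grip_force" is the grip in N (left out, the last holds). Time passes only in rows, so rows that repeat a pose let the fingers close. It gives the time, the measured TCP pose, the force and the opening at its end, in the units of the state.
- env.get_obs(): the state, without advancing time (a new reading comes with each control period).
- env.read_camera(name): name is "side" or "top"; returns (picture, depth): 480x640x3 uint8, red, green, blue; 480x640 float32, m along the optical axis (not along the pixel's ray), 0 where there is no reading.
- env.get_calibration(name): a dict with "K" (3x3 intrinsics, pixels), "k1" (the pictures are not rectified: a ray, as slopes to the right and down, at radius r is drawn at 1 + k1 r^2 times it, then the intrinsics apply), "camera_from_world" (4x4, takes a point from world to camera coordinates). Camera axes: x right, y down, z forward; pixel columns grow to the right and rows downward; lengths in m; the calibration is good to about 2 mm. A picture is of the moment at which its call begins. get_calibration takes no time and is no camera call.
- env.sign_off(): hands the job in, once; it reports no verdict.
The state is a dict: "time_s": time; "qpos": joint angles; "joint_velocities": joint speeds; "effort": joint torques, N m; "tool_pos": TCP position; "tool_rot": TCP orientation; "force": force on the tool from outside, world axes, zero at the start; "wrist_torque": the same for the moment, N m; "grip_width": finger opening in m.
Only numpy, scipy, OpenCV 4.12 (cv2) and the standard library are available. Lean on these libraries where they do the work, as an engineer would, in place of code of your own. Each camera call takes 0.05 s, during which the arm holds its last target.

### The job

Lift the amber guard door out of its parking stand, lower both of its hinge knuckles onto the two hinge pins of the inspection cell until it is fully home, then swing it shut against the stops. Feel the door onto the pins gently, never force or drop it (the hinges take no more than about 25 N), and leave everything else where it is.

Things in the scene. Friction and masses are not known exactly. Their poses are not given: they have to be found in the camera images.
- cell: Inspection cell: fixed white box, grey base and roof, 240 mm deep (its x), 200 wide (its y), 217 tall; origin under its centre. Its open front looks along its own -x, front face at x = -120 mm. At y about +85 mm a fixed steel strip carries two hinge pins, one above the other. Door lowered onto them must come in level from the front, 24 to 40 mm above seated height.
- hinge_line (a point): Drawing position of the pin axis at upper shoulder height (160 mm up); axes as the cell's. The strip is screwed on through slots: the true axis is up to 7 mm off along the cell's y and 3 mm along its x, new every time, both pins together, vertical and rigid: find it by sight or feel. It stands 20 mm before the face.
- upper_pin (a point): Drawing position of the upper pin's tip (182 mm up), off by the same hidden amount as hinge_line. Both pins alike: 10 mm diameter, 22 mm tall above a round shoulder 16 mm across, the top 3 mm tapered to a flat 8 mm tip. Shoulders 50 and 160 mm, tips 72 and 182 mm above the table. The knuckles seat on the shoulders.
- stop (a point): Tip of the upper of two soft rubber stops on the cell's front (cell y = -58 mm, 14 mm out of the face; give 5 mm under 3.5 N). The shut door rests on them. A roof lip (205 to 217 mm up, 21 mm out of the face, cell y = -100 to +45 mm) covers the shut door's top edge, so the door can only be hung standing open (20 degrees or more).
- door_center (a point): Centre, half-way up, of the loose guard door: aluminium frame with amber pane, 140 mm wide (its x), 12 thick (its y), 170 tall (z), 0.22 to 0.39 kg. Seated it is 115 mm up, top edge 200 mm. Take it by the middle of its top edge (balance point; held elsewhere it turns in the grip) from above. Open at right angles its x runs along the cell's -x, shut along the cell's -y. It swings freely on the pins.
- door_hinge (a point): On the door: centre of the lower mouth of the upper knuckle, 84 mm from the door's centre along its -x and 45 mm above it; axes as the door's. Two steel knuckles on one axis: rings 18 mm long, 21 mm outside, 13 mm bore right through; the lower one's mouth is 110 mm below. Seated, this point is at the upper shoulder, 160 mm up.
- stand: Fixed grey parking stand: base 110 x 90 x 12 mm, two upright walls along its x, 16 mm apart, 40 mm tall above the base; the door stands loosely between them on the base (top edge at 182 mm). Origin under its centre.
- bottle: Bystander: white plastic bottle, 60 mm across, 130 mm tall; origin under it. Leave alone.
- jar: Bystander: amber glass jar, 60 mm across, 70 mm tall; origin under it. Leave alone.
- cassette: Bystander: white slotted wafer cassette, 120 x 110 x 70 mm; origin under it. Leave alone.
- dish: Bystander: shallow glass dish, 90 mm across, 18 mm tall; origin under it. Leave alone.
- driver: Bystander: screwdriver lying down, 160 mm long; origin under it. Leave alone.
- wafer_box: Bystander: clear flat round wafer box, 120 mm across, 22 mm tall; origin under it. Leave alone.
- gauge_block: Bystander: steel block 60 x 40 x 25 mm with a 16 mm post, 55 mm tall in all; origin under it. Leave alone.
- door: The guard door as a whole; origin at the centre of its underside, axes as door_center.
Not all that is in view belongs to the job. Leave any purple look-alike of the door alone.

How it is judged:
By the outcome, as a careful person would: the job done as asked, in the order asked, and still so for the second after the job is handed in, with the robot touching nothing.
It also fails if it takes over 72 s, if anything falls off the work surface, if the arm or the gripper's body presses on something with over 40 N, if the wrist force passes 120 N, or if a joint passes its speed limit or range.

## Working session

There is one attempt and no reset: what is moved stays moved. The work goes in short steps, Python scripts to look and compute and a tool call to move; the robot and the scene stay as the last step left them, time stands still between calls to the robot, and variables do not carry over. Pictures are saved under pics/ and viewed, and the job is handed in when it is done.

Besides the shell and the picture viewer there is one more tool, called by a JSON object that holds its "method" and its "body", one argument or row to a line. carry_out: Moves the arm, as the interface text tells. Its arguments: {"type":"object","properties":{"increments":{"type":"array"},"grip_force":{"type":"number"}},"required":["increments"]}

```bash
mkdir -p pics
cat > h.py <<'E'
import numpy as np, cv2
from cell import env
def shot(n,tag):
    im,d=env.read_camera(n); im=np.array(im); cv2.imwrite(f'pics/{tag}.png',im[:,:,::-1]); np.save(f'pics/{tag}.npy',d); return im,d
def cal(n):
    c=env.get_calibration(n); return np.array(c['K']),c['k1'],np.array(c['camera_from_world'])
def pix2cam(n,uv):
    K,k1,T=cal(n); uv=np.atleast_2d(uv).astype(float)
    p=np.c_[(uv[:,0]-K[0,2])/K[0,0],(uv[:,1]-K[1,2])/K[1,1]]
    q=p.copy()
    for _ in range(30): q=p/(1+k1*(q**2).sum(1,keepdims=True))
    return q
def ray(n,uv):
    K,k1,T=cal(n); q=pix2cam(n,uv); R=T[:3,:3]; o=-R.T@T[:3,3]
    return o,np.c_[q,np.ones(len(q))]@R
def onz(n,uv,z):
    o,d=ray(n,uv); t=(z-o[2])/d[:,2]; return o+d*t[:,None]
def withd(n,uv,dep):
    o,d=ray(n,uv); uv=np.atleast_2d(uv).astype(int); return o+d*dep[uv[:,1],uv[:,0]][:,None]
def cloud(n,dep):
    v,u=np.mgrid[0:480,0:640]; P=withd(n,np.c_[u.ravel(),v.ravel()],dep).reshape(480,640,3); P[dep==0]=np.nan; return P
def proj(n,X):
    K,k1,T=cal(n); X=np.atleast_2d(X); c=X@T[:3,:3].T+T[:3,3]; q=c[:,:2]/c[:,2:]; q=q*(1+k1*(q**2).sum(1,keepdims=True))
    return np.c_[q[:,0]*K[0,0]+K[0,2],q[:,1]*K[1,1]+K[1,2]]
def tri(uv1,uv2):
    o1,d1=ray('side',uv1);o2,d2=ray('top',uv2);d1=d1[0];d2=d2[0]
    s=np.linalg.lstsq(np.c_[d1,-d2],o2-o1,rcond=None)[0]; a=o1+s[0]*d1;b=o2+s[1]*d2
    return (a+b)/2,np.linalg.norm(a-b)
E
python3 - <<'E'
from h import *
for n in('side','top'):
    shot(n,n+'0'); K,k1,T=cal(n); print(n,K.tolist(),k1,(-T[:3,:3].T@T[:3,3]).round(3),T[2,:3].round(3))
o=env.get_obs(); print(o)
E
```

```text
side [[434.29252344806196, 0.0, 313.9944846875536], [0.0, 434.29252344806196, 243.7005989107026], [0.0, 0.0, 1.0]] -0.05786942260859409 [ 0.162 -0.67   0.754] [ 0.392  0.697 -0.601]
top [[581.8069679345306, 0.0, 328.11969425332626], [0.0, 581.8069679345306, 242.46939439430827], [0.0, 0.0, 1.0]] 0.023539330478308553 [0.45  0.077 1.393] [ 0.081 -0.022 -0.996]
{'time_s': 0.1, 'qpos': array([-69.83917657,  18.43431897,  -4.01771546,  83.17036403,
         1.29453444,  78.54035514,  -3.26034621]), 'joint_velocities': array([ 0.04743093, -0.10021089,  0.0417694 , -0.1315723 ,  0.04657886,
        0.03996815, -0.07115748]), 'effort': array([ 6.25309963e-05, -4.92571378e+01, -4.05836413e-01, -3.13398707e+01,
       -6.41697971e-02,  3.95439123e-02,  5.90406785e-05]), 'tool_pos': array([0.21534505, 0.61308435, 0.40375501]), 'tool_rot': array([1.79995577e+02, 9.98192215e-02, 7.06504550e+01]), 'force': array([ 0.65426117, -0.58147935,  0.28431924]), 'wrist_torque': array([-0.00062785, -0.01675873, -0.04407196]), 'grip_width': 0.08707590172684398}
```

View pics/side0.png

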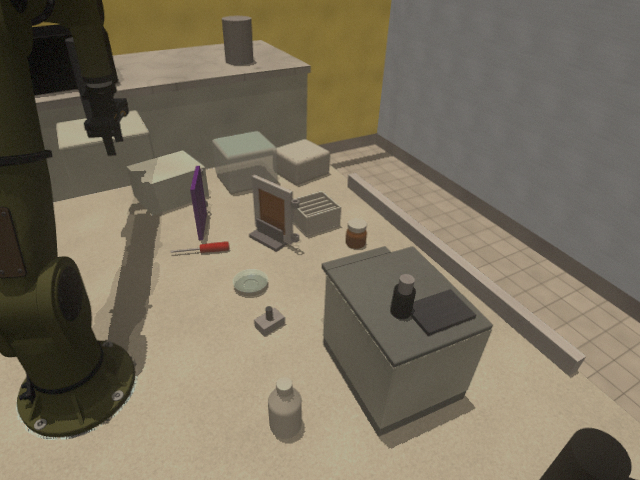

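View pics/top0.png

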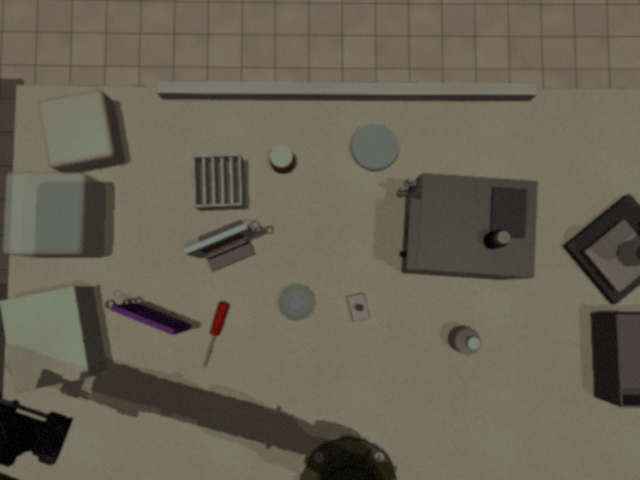

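Run:
```python
import cv2,numpy as np
t=cv2.imread('pics/top0.png'); s=cv2.imread('pics/side0.png')
def b(x): return np.clip(x.astype(float)*1.8,0,255).astype(np.uint8)
a=cv2.resize(b(t[210:280,175:285]),None,fx=7,fy=7,interpolation=cv2.INTER_CUBIC)
c=cv2.resize(b(t[165:285,385:545]),None,fx=5,fy=5,interpolation=cv2.INTER_CUBIC)
cv2.imwrite('pics/c1.png',a);cv2.imwrite('pics/c2.png',c)
cv2.imwrite('pics/c3.png',cv2.resize(b(s[160:270,160:320]),None,fx=5,fy=5,interpolation=cv2.INTER_CUBIC))
cv2.imwrite('pics/c4.png',cv2.resize(b(t[165:215,385:445]),None,fx=12,fy=12,interpolation=cv2.INTER_CUBIC))
```

```text
(no output)
```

View pics/c1.png

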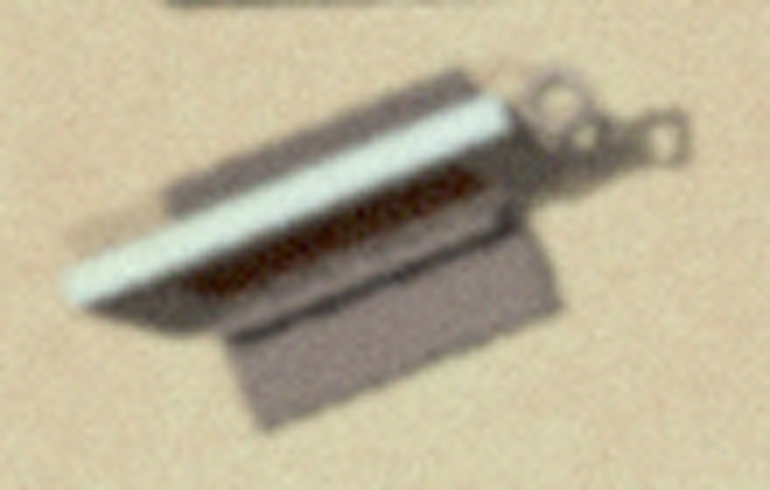

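View pics/c2.png

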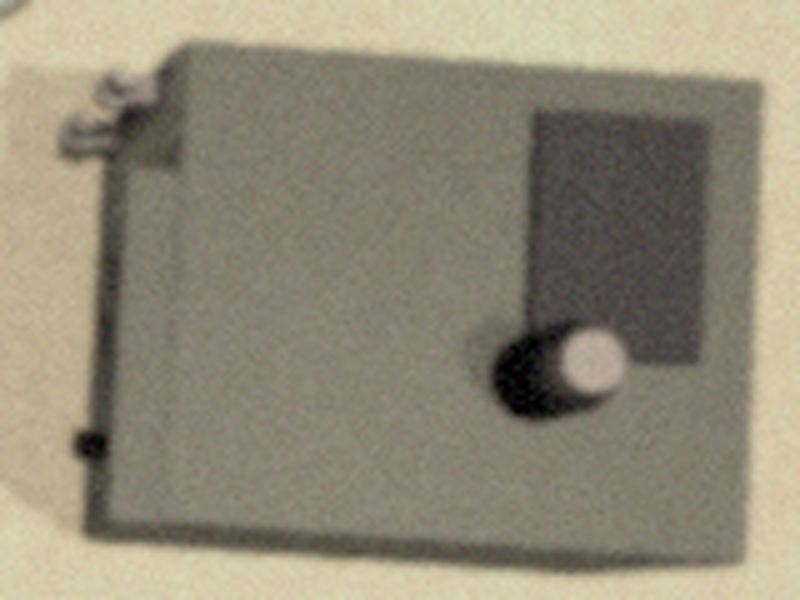

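View pics/c3.png

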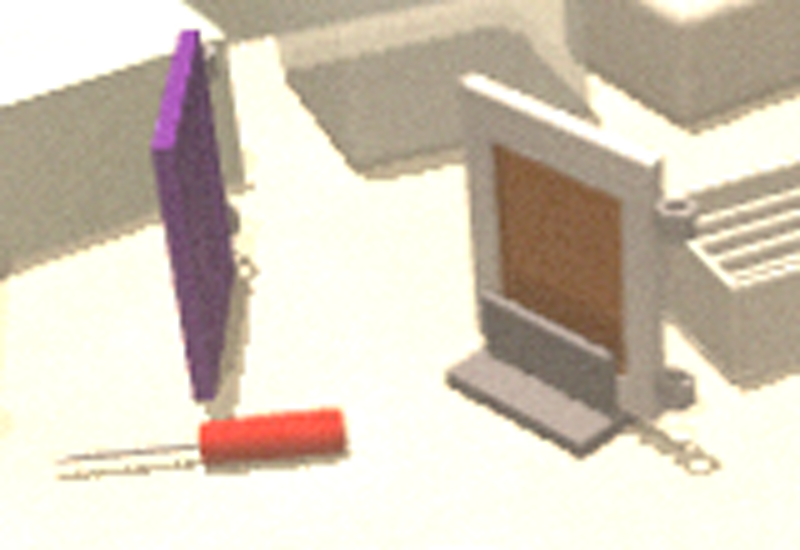

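View pics/c4.png

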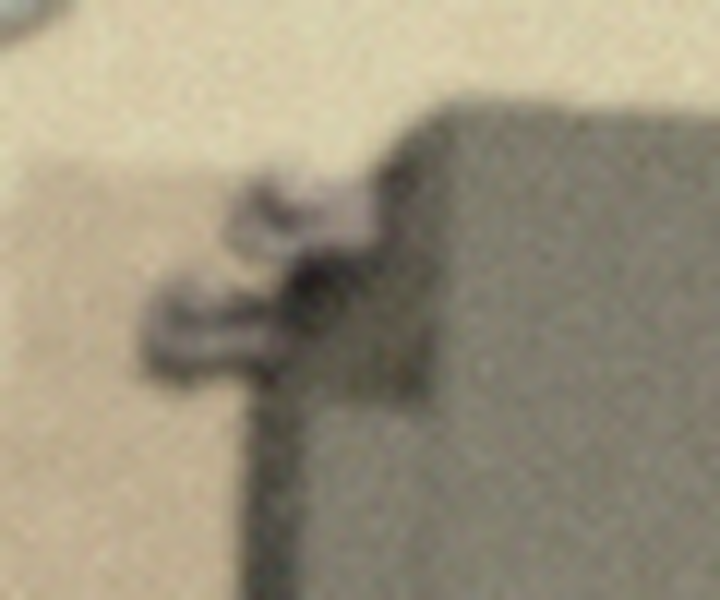

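Candidates: amber door with a white frame at top (220,238) / side (272,207), and a purple look-alike at top (150,315) / side (200,205). The amber-lidded jar at (282,157) is only similar in colour. The close crop shows an amber pane standing in the grey stand with its knuckles on the right, so (220,238) is the door. The two pins are at top about (407,184) and (400,193), and the side camera can't see them. Next I'll measure.

Run:
```python
from h import *
im=cv2.imread('pics/top0.png'); D=np.load('pics/top0.npy'); P=cloud('top',D)
print('nadir',proj('top',[[.45,.077,0]]))
z=P[:,:,2]
print('z around pins mm'); 
for v in range(176,202): print(v,' '.join('%4.0f'%(1000*x) for x in z[v,394:425]))
# roof
roof=(np.abs(z-.217)<.008).astype(np.uint8)
roof[:, :390]=0; roof[:165]=0; roof[300:]=0;roof[:,545:]=0
print('roofpix',roof.sum(),np.nanmedian(z[roof>0]))
c=max(cv2.findContours(roof,0,2)[0],key=cv2.contourArea); r=cv2.minAreaRect(c); bp=cv2.boxPoints(r); print(r); print(onz('top',bp,.217).round(4))
# door top
m=((np.abs(z-.182)<.01)).astype(np.uint8); m[:, :175]=0;m[:,285:]=0;m[:200]=0;m[290:]=0
hsv=im.max(2)
print(m.sum()); v,u=np.nonzero(m); 
# bright
b=((im.min(2)>105)).astype(np.uint8); 
c=max(cv2.findContours(m,0,2)[0],key=cv2.contourArea); r=cv2.minAreaRect(c); print(r); print(onz('top',cv2.boxPoints(r),.182).round(4))
for vv in range(212,250,2): print(vv,' '.join('%4.0f'%(1000*x) for x in z[vv,182:264:2]))
```

```text
nadir [[315.00450651 289.98635366]]
z around pins mm
176   -5   -4    2   -2   -1    2   -2   -4   -3    2   -2   -2    3   -7    5   -2    1    5    6    3   -8   -5   -2   -0   -3  192  196  209  216  216  218
177    1   -2   -2   -1  nan   -2    1   -6    2   -1    2   -1   -3   -6   -0    3    3   -2    5   -3   -1   -2    1   -6  180  190  194  211  216  217  215
178   -1    3   -1    0   -1   -6   -1   -3   -0  nan    1   -0    0    1    9    1   -3   -1   -5   -4   -1   -1    2  169  176  193  194  208  215  216  214
179    1    4   -0   -4   -5    1   -4   -5   -2   -1    1   -0  156  157  182  178  181  184   -1   -6    0   -5  158  172  174  195  199  212  216  216  216
180   -3    3   -4    4   -4   -6   -5    2    0    3    2  158  159  176  179  184  177  185  158  158  162  165  159  166  176  191  197  207  212  217  219
181    2   -1   -2   -1    2    3    6   -1   -2    1  156  158  160  174  182  177  181  184  159  155  160  159  162  165  181  190  196  210  212  216  218
182   -1    0   -0   -2   -3   -5   -1   -6   -3   -1  158  160  165  175  175  180  184  160
[... 6803 characters left out ...]
 36   31   53   53   50   52   45   11   15   -2   -7    3   -3    3   -1
244   -6   -2  nan   -2   -6   -0  183  177  181  184  184  180  184  179  177  165  119  114   99   90   73   60   49   33   31   51   53   49   50   51   40   31   10    8   14   -1    1   -3   -3    2   -1
246    4   -3   -5   -2  182  184  180  184  183  186  186  172  161  152  122  106   91   74   63   59   41   35   31   47   54   50   50   53   33   19   13    9   14   13   11    6    1    0   -2   -3    4
248   -1  184  184  179  181  183  181  183  177  171  163  118  107   94   91   77   64   50   36   34   32   43   52   50   57   39   29   15   14   13   11   12   13   14   11   14   -1    1    0   -2   -2
```

Run:
```python
from h import *
D=np.load('pics/top0.npy'); P=cloud('top',D); z=P[:,:,2]
def blob(lo,hi,u0,u1,v0,v1):
    m=np.zeros(z.shape,bool); m[v0:v1,u0:u1]=True; m&=(z>lo)&(z<hi); v,u=np.nonzero(m); return u,v
for nm,a,zz in(('uptip',(.1765,.19,404,415,177,185),.182),('lowtip',(.0665,.08,396,407,185,196),.072)):
    u,v=blob(*a); c=[u.mean(),v.mean()]; print(nm,len(u),c,onz('top',[c],zz).round(4))
# shoulder edges upper left/bottom: minEnclosing of left/bottom boundary
print('ush',onz('top',[[407.3,182.7]],.160).round(4),'lsh',onz('top',[[400.5,191]],.05).round(4))
# knuckle ring
u,v=blob(.148,.170,249,263,218,232); pts=np.c_[u,v].astype(np.float32)
print(len(u)); (c,r)=cv2.minEnclosingCircle(pts); print(c,r,r/481*0+ r*1.23/582, onz('top',[c],.160).round(4))
for vv in range(217,232): print(vv,' '.join('%4.0f'%(1000*x) for x in z[vv,246:264]))
# door line by PCA on top pixels, z 174..190
m=(np.abs(z-.182)<.009); m[:,:180]=0;m[:,252:]=0;m[:215]=0;m[255:]=0
v,u=np.nonzero(m); X=onz('top',np.c_[u,v],.182)[:,:2]; c=X.mean(0); w,V=np.linalg.eigh(np.cov((X-c).T)); d=V[:,1]; d*=np.sign(d[1]); t=(X-c)@d
print('door c',c,'mid',c+d*(t.max()+t.min())/2,'len',np.ptp(t),'yaw',np.degrees(np.arctan2(d[1],d[0])),'n',len(u))
# roof edges line fits at z=.217
roof=(np.abs(z-.217)<.01); 
E1=[(u,np.nonzero(roof[165:230,u])[0].min()+165) for u in range(430,535,2)]
E2=[(u,np.nonzero(roof[230:300,u])[0].max()+230) for u in range(412,525,2)]
E3=[(np.nonzero(roof[v,390:450])[0].min()+390,v) for v in range(202,268,2)]
E4=[(np.nonzero(roof[v,500:560])[0].max()+500,v) for v in range(185,270,2)]
for e in(E1,E2,E3,E4):
    X=onz('top',np.array(e),.217)[:,:2]; l=cv2.fitLine(X.astype(np.float32),cv2.DIST_HUBER,0,1e-4,1e-4).ravel(); print(np.degrees(np.arctan2(l[1],l[0])),l[2:],np.ptp(X,0))
```

```text
uptip 14 [np.float64(409.5), np.float64(180.28571428571428)] [[ 0.6807 -0.1225  0.182 ]]
lowtip 13 [np.float64(401.3076923076923), np.float64(189.23076923076923)] [[ 0.6808 -0.1214  0.072 ]]
ush [[ 0.6796 -0.1213  0.16  ]] lsh [[ 0.6804 -0.1228  0.05  ]]
62
(253.26470947265625, 224.73529052734375) 6.031310081481934 0.012746583161894807 [[0.5885 0.2081 0.16  ]]
217   -3    3   -3   -1   -3   -5   -5   -3    3   -6   -1   -5   -6   -0    1    1   -5   -4
218   -2    4   -4    0   -3   -4   -8   -1    2   -3    3   -6    1    2    3   -2   -3    0
219   -4   -0    1    1   -0    2    0   -6  153  157   -7   -3   -0   -0    5   -4   -2   -3
220   -1   -4    1   -1    3   -5  161  163  159  154  156  159    2   -1    2    1   -2   -4
221    0    2   -1    4    1  163  161  155  154  153  158  157  157    0   -3   -2   -3    0
222   -1   -1   -6    1  160  157  151  147   -0    4   -1  158  157   -5   -3   -4   -0    3
223  179    3    2   -5  163  157  150   -5    2   -0   -3    5  158  153    2   -0   -2   -7
224  181  164    3   -5  160  161  140    3   -2   -2   -5   -3  161  155   -3 
[... 320 characters left out ...]
  147   89  157  159  154  157  159  153  143    7   -5    2   50   48
229  171  167  164  160  135  102   69    0  155  151  146   33   -4    3   -6   -3   50   54
230  164  156  151  140  137  115   81   45   41   49   53   36   -4    1   -2   -0   47   52
231  146  138  135  126  123  117  100   62   45   48   49   52   -5    3   -3    0   52   53
door c [0.55751257 0.28417533] mid [0.55755946 0.28406202] len 0.14116396401986703 yaw 112.48048398767057 n 420
86.03682 [ 0.6801568 -0.2660768] [0.01429133 0.21397474]
86.07734 [ 0.48483768 -0.23318549] [0.01423273 0.22738868]
-4.276772 [ 0.5696654  -0.11297823] [0.13087143 0.00980562]
-3.821133 [ 0.57807463 -0.3718417 ] [0.17250097 0.01130754]
```

{"method": "carry_out", "body": {
  "increments": [
    [0.0,0.0,0.05,0,-1],
    [0.03,-0.03,0.06,-5,-1],
    [0.06,-0.06,0.06,-10,-1],
    [0.09,-0.09,0.06,-15,-1],
    [0.12,-0.12,0.06,-20,-1],
    [0.15,-0.15,0.06,-24,-1],
    [0.18,-0.175,0.06,-28,-1],
    [0.21,-0.2,0.06,-32,-1],
    [0.24,-0.23,0.06,-36,-1],
    [0.27,-0.26,0.06,-40,-1],
    [0.3,-0.29,0.06,-44,-1],
    [0.33,-0.32,0.06,-48,-1],
    [0.342,-0.329,0.06,-48.2,-1],
    [0.342,-0.329,0.06,-48.2,-1],
    [0.342,-0.329,0.06,-48.2,-1],
    [0.342,-0.329,0.06,-48.2,-1]
  ],
  "grip_force": 20
}}

```text
time_s: 1.7
tool_pos: [0.556, 0.2866, 0.4645]
tool_rot: [-179.9, 0.0, 22.7]
force: [-0.1, 0.7, 0.3]
grip_width: 0.0872
```

{"method": "carry_out", "body": {
  "increments": [
    [0.0,0.0,-0.03,0,-1],
    [0.0,0.0,-0.05,0,-1],
    [0.0,0.0,-0.05,0,-1],
    [0.0,0.0,-0.05,0,-1]
  ]
}}

```text
time_s: 2.1
tool_pos: [0.5566, 0.2856, 0.4152]
tool_rot: [-180.0, 0.0, 22.6]
force: [0.8, 0.5, -0.4]
grip_width: 0.0873
```

Run:
```python
from h import *
print(env.get_obs()['tool_pos'],env.get_obs()['tool_rot'])
a,_=shot('top','top1'); s,_=shot('side','side1')
b=lambda x:np.clip(x[:,:,::-1]*1.8,0,255).astype(np.uint8)
cv2.imwrite('pics/d1.png',np.hstack([cv2.resize(b(a[190:290,170:290].astype(float)),(400,333)),cv2.resize(b(s[130:260,210:330].astype(float)),(390,333))]))
```

```text
[0.55660709 0.28561639 0.4151773 ] [-1.79971604e+02  9.51633873e-03  2.25876879e+01]
```

View pics/d1.png

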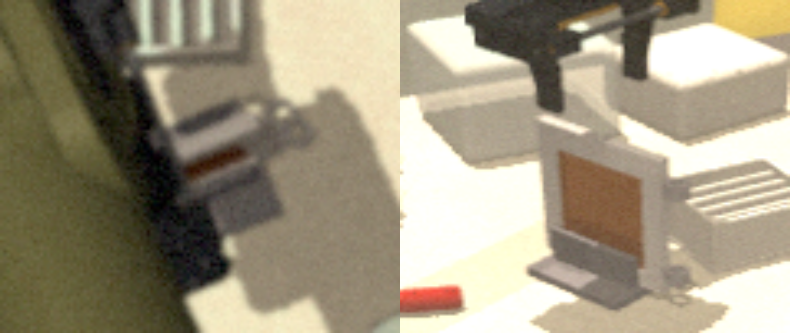

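{"method": "carry_out", "body": {
  "increments": [
    [0.0005,-0.001,-0.03,0,-1],
    [0.0005,-0.001,-0.06,0,-1],
    [0.0005,-0.001,-0.081,0,-1],
    [0.0005,-0.001,-0.081,0,-1],
    [0.0005,-0.001,-0.081,0,-1],
    [0.0005,-0.001,-0.081,0,-1]
  ]
}}

```text
time_s: 2.8
tool_pos: [0.5586, 0.2837, 0.3362]
tool_rot: [-180.0, -0.2, 22.5]
force: [0.0, 0.0, 0.3]
grip_width: 0.0871
```

{"method": "carry_out", "body": {
  "increments": [
    [0,0,0,0,-0.5],
    [0,0,0,0,0.0],
    [0,0,0,0,0.3],
    [0,0,0,0,0.6],
    [0,0,0,0,1],
    [0,0,0,0,1],
    [0,0,0,0,1],
    [0,0,0,0,1],
    [0,0,0,0,1],
    [0,0,0,0,1]
  ],
  "grip_force": 30
}}

```text
time_s: 3.8
tool_pos: [0.558, 0.2833, 0.3338]
tool_rot: [180.0, -0.0, 22.4]
force: [-0.8, -0.1, -0.4]
grip_width: 0.015
```

{"method": "carry_out", "body": {
  "increments": [
    [0,0,0,0,1],
    [0,0,0,0,1],
    [0,0,0,0,1]
  ]
}}

```text
time_s: 4.1
tool_pos: [0.5581, 0.2834, 0.3338]
tool_rot: [180.0, -0.1, 22.4]
force: [1.6, 0.5, -1.5]
grip_width: 0.0117
```

Gripped at 12 mm. Lifting slowly first, then clear of the stand.

{"method": "carry_out", "body": {
  "increments": [
    [0,0,0.004,0,1],
    [0,0,0.01,0,1],
    [0,0,0.02,0,1],
    [0,0,0.035,0,1],
    [0,0,0.05,0,1],
    [0,0,0.065,0,1],
    [0,0,0.075,0,1],
    [0,0,0.075,0,1],
    [0,0,0.075,0,1],
    [0,0,0.075,0,1]
  ]
}}

```text
time_s: 5.1
tool_pos: [0.5576, 0.2832, 0.4078]
tool_rot: [180.0, 0.1, 22.5]
force: [-0.2, 0.4, -3.9]
grip_width: 0.0114
```

Run:
```python
from h import *
o=env.get_obs();print(o['tool_pos'],o['tool_rot'],o['force'],o['wrist_torque'],o['grip_width'])
a,_=shot('top','top2'); s,_=shot('side','side2')
b=lambda x:np.clip(x[:,:,::-1]*1.8,0,255).astype(np.uint8)
cv2.imwrite('pics/d2.png',np.hstack([cv2.resize(b(a[190:290,170:290].astype(float)),(400,333)),cv2.resize(b(s[120:270,210:330].astype(float)),(390,480))[:333*1] if 0 else cv2.resize(b(s[130:260,210:330].astype(float)),(390,333))]))
```

```text
[0.55760911 0.28319836 0.40782224] [1.79984246e+02 1.06883400e-01 2.24506021e+01] [-0.23271912  0.35874887 -3.8970745 ] [-0.08204511  0.05575484 -0.00170321] 0.011402316150226325
```

View pics/d2.png

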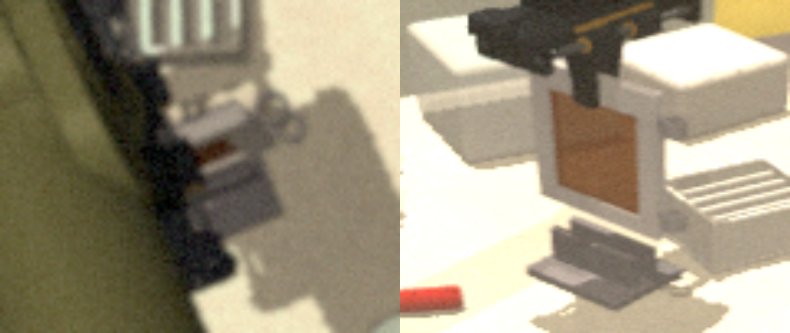

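{"method": "carry_out", "body": {
  "increments": [
    [0.005,-0.01,0,0,1],
    [0.015,-0.035,0,0,1],
    [0.025,-0.065,0,0,1],
    [0.035,-0.1,0,0,1],
    [0.05,-0.135,0,0,1],
    [0.06,-0.17,0,0,1],
    [0.07,-0.2,-0.005,0,1],
    [0.08,-0.225,-0.01,0,1],
    [0.088,-0.245,-0.015,0,1],
    [0.092,-0.258,-0.02,0,1],
    [0.095,-0.265,-0.024,0,1],
    [0.095,-0.2686,-0.024,0,1],
    [0.095,-0.2686,-0.024,0,1],
    [0.095,-0.2686,-0.024,0,1],
    [0.095,-0.2686,-0.024,0,1],
    [0.095,-0.2686,-0.024,0,1],
    [0.095,-0.2686,-0.024,0,1]
  ]
}}

```text
time_s: 6.9
tool_pos: [0.6529, 0.0152, 0.385]
tool_rot: [-180.0, -0.0, 22.5]
force: [0.5, 0.2, -3.7]
grip_width: 0.0116
```

Run:
```python
from h import *
o=env.get_obs();print(o['tool_pos'],o['tool_rot'],o['force'],o['wrist_torque'],o['grip_width'])
a,D=shot('top','top3'); s,_=shot('side','side3')
b=lambda x:np.clip(x[:,:,::-1]*1.8,0,255).astype(np.uint8)
cv2.imwrite('pics/d3.png',np.hstack([cv2.resize(b(a[150:250,330:450].astype(float)),(480,400)),cv2.resize(b(s[130:330,240:440].astype(float)),(300,400))]))
z=cloud('top',D)[:,:,2]
for vv in range(168,196): print(vv,' '.join('%4.0f'%(1000*x) for x in z[vv,366:416]))
```

```text
[0.65289053 0.01517761 0.38498881] [-1.79995630e+02 -2.54714381e-02  2.24910299e+01] [ 0.53619048  0.21414314 -3.7138175 ] [-0.12005686  0.03546264  0.03663723] 0.011634048258921299
168  622  621  620  621  621  619  619  619  619  618  617  619  617  617  620  620  619  619  621  621  622  618  621  621  622  620   -1    1   -3    1    2   -0    0   -0   -5   -1   -0   -1   -1    1    5    1    0    1   -2   -1   -2    1   -4   -1
169  620  621  623  618  621  619  618  618  619  619  616  616  614  619  619  620  619  620  619  622  620  619  619  620  617    1    1   -5    3   -5   -3   -2   -5    3    2    7    2   -1    2   -5    4   -5    2   -0    2   -1   -1   -1   -7   -4
170  623  622  621  621  621  621  620  619  617  618  617  613  617  619  620  618  618  619  620  621  622  620  620  621  619   -2   -5   -5    3   -3   -1   -1    2    2    1    3    1   -0    1   -3   -1   -2   -1    1   -5    0    2    3    1   -1
171  623  621  622  619  621  624  620  618  618  617  616  614  615  620  620  624  621  621  621  620  619  619  619  621  620    3   -2   -0    1   -0   
[... 5493 characters left out ...]
20  620  621  619  617  616  612  611  609  608  609  608  607   -1    1    2   -1   -3    1    2   43   48   51   47   47   51   48   48   45   50   48   50   63   84   86  105  116  127  139
194  630  628  629  627  627  629  627  628  622  624  622  621  622  620  618  618  615  612  611  605  607  607  608   -0   -0   -5    2   -4   -2   -7   -0   -2   42   46   54   47   42   36   45   46   44   44   52   64   76   89  103  121  134  137
195  631  631  629  628  627  627  628  629  625  624  626  621  619  624  618  618  615  613  609  607  608  606  606   -3   -6   -1   -3    1   -7    1   -0    6   -2   -3   -5   -1    2   -4   -2    1   14   29   48   59   74   91  101  118  132  141
```

View pics/d3.png

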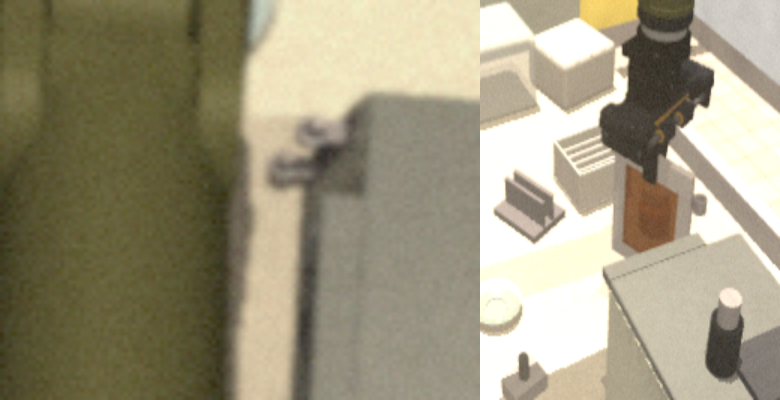

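Run:
```python
from h import *
print(onz('top',[[254.45,223.6]],.160),onz('top',[[409.4,180.4]],.182))
# side: knuckle before (in stand) and now
b=lambda x:np.clip(x.astype(float)*1.8,0,255).astype(np.uint8)
for t,(u0,v0) in (('side0',(280,185)),('side2',(270,150)),('side3',(335,160))):
    D=np.load(f'pics/{t}.npy')
    im=cv2.imread(f'pics/{t}.png'); cv2.imwrite(f'pics/k_{t}.png',cv2.resize(b(im[v0:v0+60,u0:u0+60]),None,fx=6,fy=6,interpolation=cv2.INTER_CUBIC))
cv2.imwrite('pics/k.png',np.hstack([cv2.resize(cv2.imread(f'pics/k_side{i}.png'),(260,260)) for i in(0,2,3)]))
```

```text
[[0.59087982 0.20565824 0.16      ]] [[ 0.68047336 -0.12226821  0.182     ]]
```

View pics/k.png

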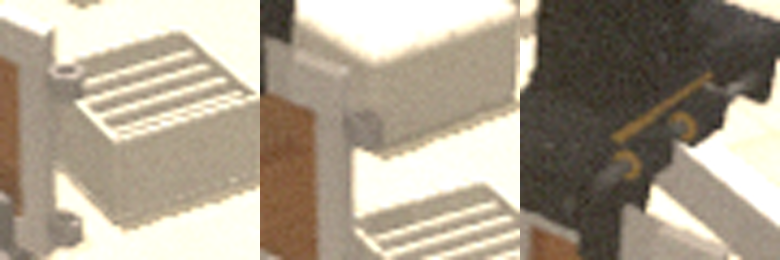

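{"method": "carry_out", "body": {
  "increments": [
    [-0.001,-0.008,0,0,1],
    [-0.0015,-0.02,0,0,1],
    [-0.0025,-0.032,0,0,1],
    [-0.0035,-0.044,0,0,1],
    [-0.004,-0.052,0,0,1],
    [-0.0045,-0.057,0,0,1],
    [-0.0045,-0.06,0,0,1],
    [-0.0045,-0.06,0,0,1],
    [-0.0045,-0.06,0,0,1],
    [-0.0045,-0.06,0,0,1]
  ]
}}

```text
time_s: 8.0
tool_pos: [0.6485, -0.0445, 0.3847]
tool_rot: [-180.0, -0.0, 22.5]
force: [-0.2, -0.5, -2.6]
grip_width: 0.0118
```

Run:
```python
from h import *
o=env.get_obs();print(o['tool_pos'],o['tool_rot'],o['force'],o['wrist_torque'],o['grip_width'])
a,D=shot('top','top4'); s,_=shot('side','side4')
b=lambda x:np.clip(x[:,:,::-1]*1.8,0,255).astype(np.uint8)
cv2.imwrite('pics/d4.png',np.hstack([cv2.resize(b(a[150:250,340:460].astype(float)),(480,400)),cv2.resize(b(s[190:290,320:395].astype(float)),(300,400))]))
```

```text
[ 0.64853301 -0.04454547  0.38473338] [-1.79980094e+02 -1.12960604e-02  2.25106293e+01] [-0.15657001 -0.45952111 -2.58091331] [-0.08418683 -0.0009406   0.01938288] 0.011794833022102462
```

View pics/d4.png

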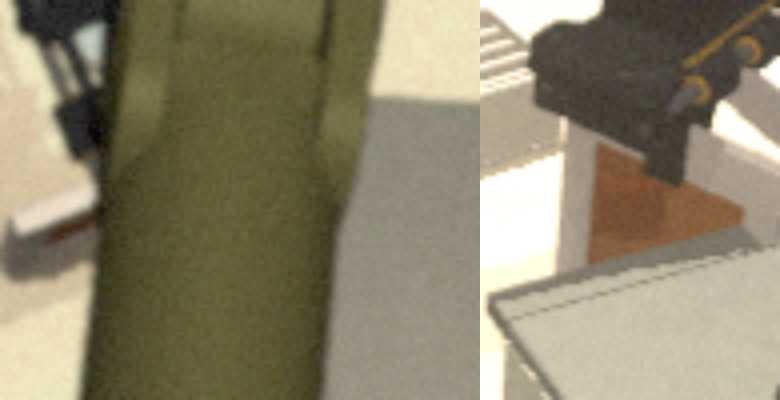

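{"method": "carry_out", "body": {
  "increments": [
    [0,0,-0.003,0,1],
    [0,0,-0.006,0,1],
    [0,0,-0.008,0,1],
    [0,0,-0.009,0,1],
    [0,0,-0.0095,0,1],
    [0,0,-0.0095,0,1]
  ]
}}

```text
time_s: 8.7
tool_pos: [0.6484, -0.0454, 0.3752]
tool_rot: [180.0, -0.0, 22.4]
force: [0.5, 0.0, -2.4]
grip_width: 0.012
```

{"method": "carry_out", "body": {
  "increments": [
    [0,0,-0.0008,0,1],
    [0,0,-0.0015,0,1],
    [0,0,-0.0022,0,1],
    [0,0,-0.003,0,1],
    [0,0,-0.003,0,1]
  ]
}}

```text
time_s: 9.2
tool_pos: [0.6485, -0.0452, 0.373]
tool_rot: [180.0, -0.1, 22.5]
force: [-1.2, 0.6, 0.8]
grip_width: 0.0122
```

{"method": "carry_out", "body": {
  "increments": [
    [0,0,0,0,1],
    [0,0,0,0,1]
  ]
}}

```text
time_s: 9.4
tool_pos: [0.6485, -0.0453, 0.3729]
tool_rot: [180.0, -0.1, 22.5]
force: [-1.7, 1.3, 1.8]
grip_width: 0.0114
```

{"method": "carry_out", "body": {
  "increments": [
    [0,0,-0.0005,0,1],
    [0,0,-0.001,0,1]
  ]
}}

```text
time_s: 9.6
tool_pos: [0.6486, -0.0451, 0.3721]
tool_rot: [180.0, -0.1, 22.5]
force: [-2.3, 1.9, 6.0]
grip_width: 0.0116
```

Run:
```python
from h import *
o=env.get_obs();print(o['tool_pos'],o['tool_rot'],o['force'],o['wrist_torque'],o['grip_width'])
```

```text
[ 0.64861712 -0.04508071  0.37209174] [ 1.79999222e+02 -8.36821411e-02  2.24629331e+01] [-2.3434157   1.85442873  5.98039951] [ 0.07173317  0.27592948 -0.05646484] 0.011626051799655502
```

{"method": "carry_out", "body": {
  "increments": [
    [0,0,0.0015,0,1],
    [-0.0005,0.0005,0.002,0,1],
    [-0.001,0.001,0.002,0,1],
    [-0.001,0.001,0.002,0,1],
    [-0.001,0.001,0.002,0,1]
  ]
}}

```text
time_s: 10.1
tool_pos: [0.6474, -0.0446, 0.3729]
tool_rot: [180.0, 0.0, 22.4]
force: [1.0, 0.4, -0.4]
grip_width: 0.0118
```

{"method": "carry_out", "body": {
  "increments": [
    [0,0,-0.0008,0,1],
    [0,0,-0.0015,0,1],
    [0,0,-0.002,0,1],
    [0,0,-0.002,0,1],
    [0,0,-0.002,0,1]
  ]
}}

```text
time_s: 10.6
tool_pos: [0.6474, -0.0444, 0.3723]
tool_rot: [180.0, -0.1, 22.4]
force: [-1.5, 0.9, 5.1]
grip_width: 0.0117
```

Run:
```python
from h import *
o=env.get_obs();print(o['tool_pos'],o['tool_rot'],o['force'],o['wrist_torque'],o['grip_width'])
```

```text
[ 0.6474451  -0.04443303  0.37229465] [ 1.79984396e+02 -5.35112520e-02  2.24397742e+01] [-1.5353479   0.89547758  5.14357894] [-0.39648421  0.1635999  -0.12598854] 0.011733353321968072
```

Run:
```python
from h import *
D=np.load('pics/top4.npy'); z=cloud('top',D)[:,:,2]
for vv in range(192,222): print(vv,' '.join('%4.0f'%(1000*x) for x in z[vv,336:366]))
d=np.array([np.cos(np.radians(112.48)),np.sin(np.radians(112.48))]); n=np.array([-d[1],d[0]])
off=np.array([.5576,.2841])-np.array([.5581,.2834])
for t,tc in (('s4',(.6485,-.0445)),):
    c=np.array(tc)+off
    for s in (6,-6):
        X=c+.07*d+s/1000*n; print(s,X,proj('top',[[*X,.2329]]))
    X=c+.035*d; print('mid',proj('top',[[*X,.2329]]))
im=cv2.imread('pics/top4.png'); cv2.imwrite('pics/e4.png',cv2.resize(np.clip(im[190:225,335:370]*1.8,0,255).astype(np.uint8),None,fx=16,fy=16,interpolation=cv2.INTER_CUBIC))
```

```text
192   -3   -1   -5   -2    3    3   -4    3   -2   -2    3   -4   -0   -5   -4    6   -0   -1    5   -6    5    2   -1   -0    2   -1    1  285  289  569
193   -1   -6    3   -4   -5    3   -4   -0   -5    1   -3   -6    1    1    2    2   -2    1   -5    2   -2   -4   -3   -2   -2    1    1  288  284  571
194   -3   -5    8    3   -0   -3    2   -3   -0   -0    4   -1   -4   -2   -3   -5   -0   -3   -3    3   -0    0   -2   -1    1   -2   -2  288  549  575
195   -3   -4   -5    7   -3    0    1   -8    3    1   -1   -1   -2   -3   -1   -8   -0   -5   -1    0    4   -0   -7    1   -2   -7  229  233  552  575
196    2    3   -4   -7    1    2   -4   -1    0    0    1   -0   -2   -2   -3   -5   -2   -3   -6   -3   -2    5   -3   -2  232  231  232  232  559  578
197   -1   -1    4   -7   -0   -4   -3    1   -1    3   -3    3   -6    2    4   -1   -2   -2  nan    3    2    1  230  230  236  234  238  231  562  583
198    2    2    3   -3    1   -3   -4   -2   -3   -0   -0   -6   -6   -3   -2    3   -1    1   -3  233  232  234  233  232  235  233  233  229  559  587
199   -6   -1   -4   -
[... 2966 characters left out ...]
3    0   -1   -0   -4   -4   -3   -0    2   -1    1   -6   -1    2   -1   -2   -2  604  611
219   -2    1   -1   -1   -2   -3    0   -4   -5    1   -0   -4   -2   -4    1    7    1    3   -3   -0   -1   -2   -2    6    0   -1   -3  595  608  611
220    5   -2   -3   -3   -3    6   -3    5    1    3   -0   -6    1   -6   -3   -4    2    1   -2    3    2    2   -5   -2    5   -3   -1  600  606  610
221   -2   -4   -1    3   -3    1   -5   -4   -2   -1    1   -3   -1   -4    2    2   -3   -1    0    2   -4   -1    4   -4   -3   -1    0  600  607  611
6 [0.61569066 0.01858675] [[344.05538415 207.33350834]]
-6 [0.62677881 0.02317508] [[341.75774894 201.86518476]]
mid [[358.91995241 198.03917112]]
```

View pics/e4.png

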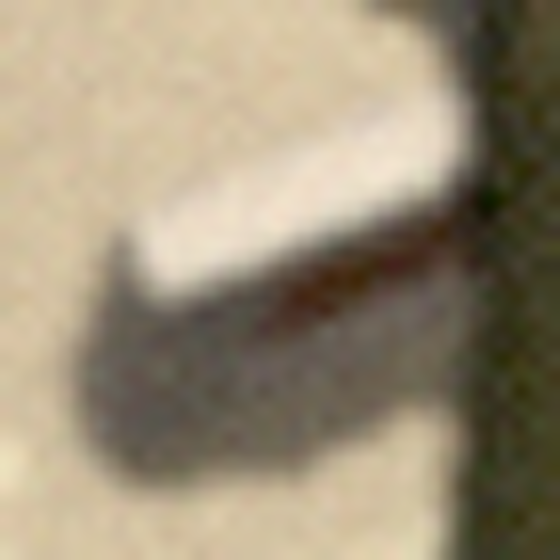

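{"method": "carry_out", "body": {
  "increments": [
    [0,0,0.0015,0,1],
    [0,0,0.003,0,1],
    [0.0015,0.0007,0.003,0,1],
    [0.003,0.0013,0.003,0,1],
    [0.0033,0.0013,0.003,0,1],
    [0.0033,0.0013,0.003,0,1],
    [0.0033,0.0013,0.003,0,1]
  ]
}}

```text
time_s: 11.3
tool_pos: [0.6507, -0.043, 0.374]
tool_rot: [-180.0, 0.0, 22.5]
force: [0.1, 0.3, -2.5]
grip_width: 0.0115
```

{"method": "carry_out", "body": {
  "increments": [
    [0,0,-0.0008,0,1],
    [0,0,-0.0016,0,1],
    [0,0,-0.0024,0,1],
    [0,0,-0.003,0,1],
    [0,0,-0.003,0,1]
  ]
}}

```text
time_s: 11.8
tool_pos: [0.6507, -0.0431, 0.3712]
tool_rot: [180.0, 0.0, 22.4]
force: [-0.7, -0.7, -3.1]
grip_width: 0.0121
```

{"method": "carry_out", "body": {
  "increments": [
    [0,0,-0.001,0,1],
    [0,0,-0.002,0,1],
    [0,0,-0.003,0,1],
    [0,0,-0.003,0,1]
  ]
}}

```text
time_s: 12.2
tool_pos: [0.6507, -0.0431, 0.3681]
tool_rot: [180.0, 0.0, 22.4]
force: [-1.4, 0.1, -3.0]
grip_width: 0.0119
```

{"method": "carry_out", "body": {
  "increments": [
    [0,0,-0.001,0,1],
    [0,0,-0.002,0,1],
    [0,0,-0.003,0,1],
    [0,0,-0.004,0,1],
    [0,0,-0.004,0,1]
  ]
}}

```text
time_s: 12.7
tool_pos: [0.6507, -0.0431, 0.3641]
tool_rot: [180.0, 0.0, 22.4]
force: [-0.5, -1.3, -2.6]
grip_width: 0.0119
```

Both knuckles are going down freely, 12 mm above home.

{"method": "carry_out", "body": {
  "increments": [
    [0,0,-0.001,0,1],
    [0,0,-0.002,0,1],
    [0,0,-0.003,0,1],
    [0,0,-0.004,0,1],
    [0,0,-0.005,0,1],
    [0,0,-0.006,0,1],
    [0,0,-0.007,0,1],
    [0,0,-0.007,0,1]
  ]
}}

```text
time_s: 13.5
tool_pos: [0.6507, -0.0431, 0.3571]
tool_rot: [180.0, 0.0, 22.4]
force: [0.4, -0.1, -3.6]
grip_width: 0.0117
```

{"method": "carry_out", "body": {
  "increments": [
    [0,0,-0.001,0,1],
    [0,0,-0.002,0,1],
    [0,0,-0.003,0,1],
    [0,0,-0.003,0,1]
  ]
}}

```text
time_s: 13.9
tool_pos: [0.6507, -0.0431, 0.3541]
tool_rot: [180.0, 0.0, 22.4]
force: [0.8, -0.5, -2.2]
grip_width: 0.0118
```

{"method": "carry_out", "body": {
  "increments": [
    [0,0,-0.0005,0,1],
    [0,0,-0.001,0,1],
    [0,0,-0.001,0,1]
  ]
}}

```text
time_s: 14.2
tool_pos: [0.6507, -0.0431, 0.3533]
tool_rot: [180.0, -0.0, 22.4]
force: [0.8, -0.6, -2.6]
grip_width: 0.0118
```

{"method": "carry_out", "body": {
  "increments": [
    [0,0,-0.0005,0,1],
    [0,0,-0.001,0,1],
    [0,0,-0.001,0,1]
  ]
}}

```text
time_s: 14.5
tool_pos: [0.6507, -0.0431, 0.3522]
tool_rot: [180.0, -0.0, 22.4]
force: [0.1, -0.1, -2.9]
grip_width: 0.0118
```

{"method": "carry_out", "body": {
  "increments": [
    [0,0,-0.0005,0,1],
    [0,0,-0.0005,0,1],
    [0,0,-0.0005,0,1]
  ]
}}

```text
time_s: 14.8
tool_pos: [0.6507, -0.0431, 0.3518]
tool_rot: [180.0, -0.0, 22.4]
force: [-0.0, -0.9, -3.0]
grip_width: 0.0117
```

{"method": "carry_out", "body": {
  "increments": [
    [0,0,-0.0005,0,1],
    [0,0,-0.0005,0,1]
  ]
}}

```text
time_s: 15.0
tool_pos: [0.6507, -0.0431, 0.3513]
tool_rot: [180.0, -0.0, 22.4]
force: [1.4, -1.1, -2.1]
grip_width: 0.0118
```

{"method": "carry_out", "body": {
  "increments": [
    [0,0,-0.0005,0,1],
    [0,0,-0.0005,0,1]
  ]
}}

```text
time_s: 15.2
tool_pos: [0.6508, -0.0431, 0.351]
tool_rot: [180.0, -0.0, 22.4]
force: [-0.5, -0.9, -0.9]
grip_width: 0.0118
```

{"method": "carry_out", "body": {
  "increments": [
    [0,0,-0.0005,0,1],
    [0,0,-0.0005,0,1]
  ]
}}

```text
time_s: 15.4
tool_pos: [0.6508, -0.043, 0.3509]
tool_rot: [180.0, -0.0, 22.4]
force: [-0.4, 0.3, 1.7]
grip_width: 0.0118
```

{"method": "carry_out", "body": {
  "increments": [
    [0,0,-0.0005,0,1],
    [0,0,-0.0005,0,1]
  ]
}}

```text
time_s: 15.6
tool_pos: [0.6509, -0.0429, 0.3507]
tool_rot: [180.0, -0.1, 22.5]
force: [-0.3, 0.5, 5.0]
grip_width: 0.0121
```

Seated: force builds at z about 0.351, as expected. I'll ease off the load, release and go straight up.

{"method": "carry_out", "body": {
  "increments": [
    [0,0,0.0006,0,1],
    [0,0,0.0008,0,0.8],
    [0,0,0.0008,0,0.6],
    [0,0,0.0008,0,0.5],
    [0,0,0.0008,0,0.4],
    [0,0,0.0008,0,0.3],
    [0,0,0.0008,0,0.3],
    [0,0,0.0008,0,0.3]
  ]
}}

```text
time_s: 16.4
tool_pos: [0.6507, -0.043, 0.3505]
tool_rot: [180.0, 0.0, 22.4]
force: [0.3, 0.7, 0.3]
grip_width: 0.0299
```

Run:
```python
from h import *
o=env.get_obs();print(o['tool_pos'],o['force'],o['grip_width'])
```

```text
[ 0.65073624 -0.04302242  0.35048096] [0.3372211  0.69056871 0.25884133] 0.02988169561762159
```

{"method": "carry_out", "body": {
  "increments": [
    [0,0,0.005,0,0.3],
    [0,0,0.02,0,0.3],
    [0,0,0.05,0,0.3],
    [0,0,0.08,0,0.3],
    [0,0,0.1,0,0.3],
    [0,0,0.1,0,0.3],
    [0,0,0.1,0,0.3],
    [0,0.0,0.1,0,0.3]
  ]
}}

```text
time_s: 17.2
tool_pos: [0.6505, -0.0429, 0.4496]
tool_rot: [-180.0, 0.1, 22.5]
force: [-0.1, -0.6, -1.0]
grip_width: 0.0309
```

Run:
```python
from h import *
o=env.get_obs();print(o['tool_pos'],o['force'],o['grip_width'])
a,D=shot('top','top5'); s,_=shot('side','side5')
b=lambda x:np.clip(x[:,:,::-1].astype(float)*1.8,0,255).astype(np.uint8)
cv2.imwrite('pics/d5.png',np.hstack([cv2.resize(b(a[130:250,330:450]),(400,400)),cv2.resize(b(s[160:280,300:420]),(400,400))]))
```

```text
[ 0.65048697 -0.04288602  0.44959208] [-0.05043631 -0.55676636 -0.95802606] 0.030923538893301596
```

View pics/d5.png

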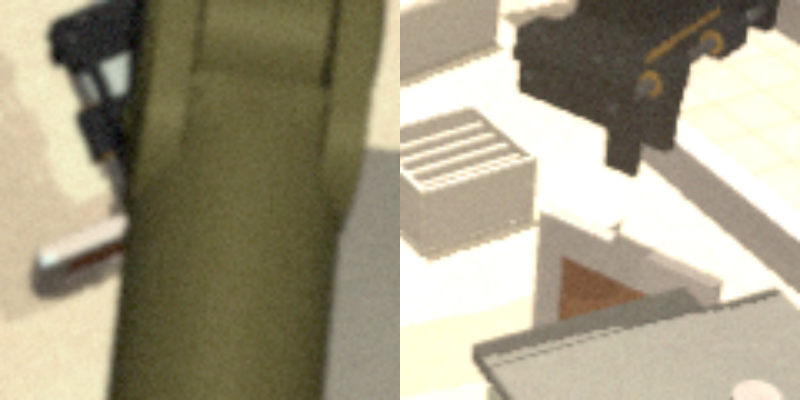

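{"method": "carry_out", "body": {
  "increments": [
    [0.01,0.01,0,0,0.6],
    [0.02,0.02,0,0,1],
    [0.031,0.03,0,0,1],
    [0.031,0.03,0,0,1],
    [0.031,0.03,0,0,1],
    [0.031,0.03,0,0,1],
    [0.031,0.03,-0.03,0,1],
    [0.031,0.03,-0.06,0,1],
    [0.031,0.03,-0.08,0,1],
    [0.031,0.03,-0.098,0,1],
    [0.031,0.03,-0.098,0,1],
    [0.031,0.03,-0.098,0,1]
  ]
}}

```text
time_s: 18.5
tool_pos: [0.6816, -0.0135, 0.3531]
tool_rot: [180.0, -0.0, 22.4]
force: [-0.0, -0.0, 0.2]
grip_width: 0.0005
```

Run:
```python
from h import *
o=env.get_obs();print(o['tool_pos'],o['force'],o['grip_width'],o['qpos'])
C=np.array([.683,-.1205]); r=.1; p0=o['tool_pos'][:2]
for th in (112.5,118,124,130,136,142,148,154,160,164,168,172,174,176,177):
    t=np.radians(th); d=np.array([np.cos(t),np.sin(t)]); n=np.array([-d[1],d[0]])
    print(th,(C+r*d-.021*n-p0).round(4), 'spin',th-112.5)
a,D=shot('top','top6'); s,_=shot('side','side6')
b=lambda x:np.clip(x[:,:,::-1].astype(float)*1.8,0,255).astype(np.uint8)
cv2.imwrite('pics/d6.png',np.hstack([cv2.resize(b(a[130:250,330:450]),(400,400)),cv2.resize(b(s[160:280,300:420]),(400,400))]))
```

```text
[ 0.68160631 -0.01353323  0.35313984] [-0.02097668 -0.03650417  0.17532225] 0.0004889514613715951 [-19.78766657  24.8956795   25.34553497  82.89186031 -10.76626987
  74.6058844   28.75576843]
112.5 [-0.0175 -0.0065] spin 0.0
118 [-0.027  -0.0088] spin 5.5
124 [-0.0371 -0.0123] spin 11.5
130 [-0.0468 -0.0169] spin 17.5
136 [-0.056  -0.0224] spin 23.5
142 [-0.0645 -0.0289] spin 29.5
148 [-0.0723 -0.0362] spin 35.5
154 [-0.0793 -0.0443] spin 41.5
160 [-0.0854 -0.053 ] spin 47.5
164 [-0.0889 -0.0592] spin 51.5
168 [-0.0921 -0.0656] spin 55.5
172 [-0.0947 -0.0723] spin 59.5
174 [-0.0959 -0.0756] spin 61.5
176 [-0.0969 -0.079 ] spin 63.5
177 [-0.0974 -0.0808] spin 64.5
```

View pics/d6.png

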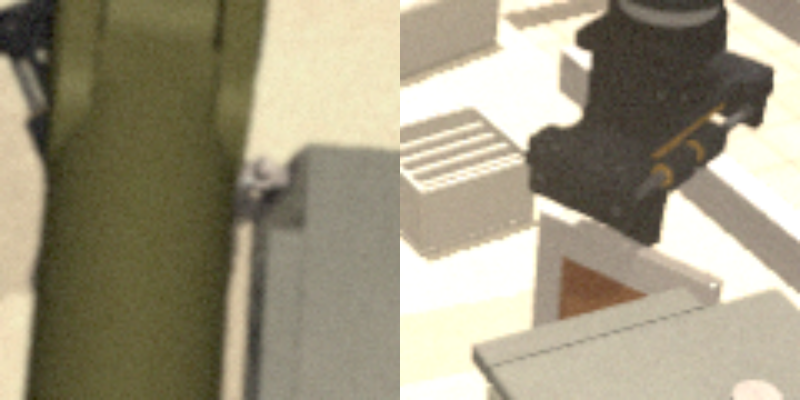

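{"method": "carry_out", "body": {
  "increments": [
    [-0.005,-0.002,0,0,1],
    [-0.01,-0.004,0,0,1],
    [-0.0145,-0.0055,0,0,1],
    [-0.0175,-0.0065,0,0,1],
    [-0.0223,-0.0076,0,2.7,1],
    [-0.027,-0.0088,0,5.5,1],
    [-0.032,-0.0105,0,8.5,1],
    [-0.0371,-0.0123,0,11.5,1],
    [-0.042,-0.0146,0,14.5,1],
    [-0.0468,-0.0169,0,17.5,1],
    [-0.0514,-0.0196,0,20.5,1],
    [-0.056,-0.0224,0,23.5,1],
    [-0.0603,-0.0256,0,26.5,1],
    [-0.0645,-0.0289,0,29.5,1],
    [-0.0684,-0.0325,0,32.5,1],
    [-0.0723,-0.0362,0,35.5,1],
    [-0.0758,-0.0402,0,38.5,1],
    [-0.0793,-0.0443,0,41.5,1]
  ]
}}

```text
time_s: 20.4
tool_pos: [0.6021, -0.0574, 0.3528]
tool_rot: [180.0, -0.0, 64.1]
force: [-0.0, 1.1, 0.4]
grip_width: 0.0004
```

Run:
```python
from h import *
o=env.get_obs();print(o['tool_pos'],o['tool_rot'],o['force'],o['grip_width'],o['qpos'])
a,D=shot('top','top7'); s,_=shot('side','side7')
b=lambda x:np.clip(x[:,:,::-1].astype(float)*1.8,0,255).astype(np.uint8)
cv2.imwrite('pics/d7.png',np.hstack([cv2.resize(b(a[150:270,330:450]),(400,400)),cv2.resize(b(s[160:280,300:420]),(400,400))]))
```

```text
[ 0.60209482 -0.05739096  0.35281217] [ 1.79985417e+02 -3.12013748e-02  6.40791313e+01] [-0.01032448  1.1352914   0.36059341] 0.00036633232697790344 [-14.64533653  14.93479441  20.84335329  94.62665767  -5.57668491
  71.43381227  71.40921636]
```

View pics/d7.png

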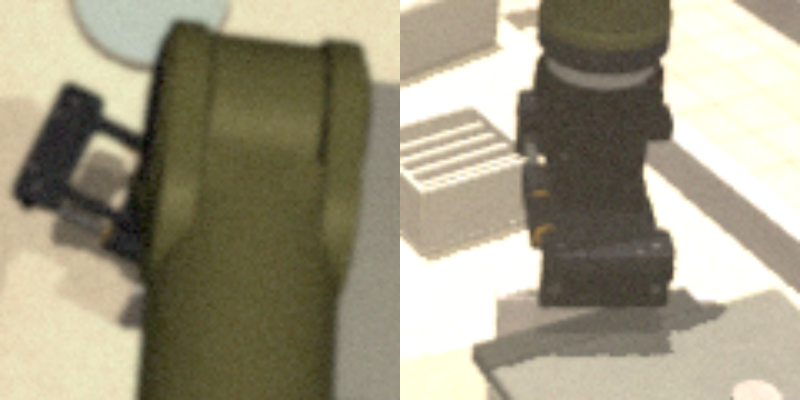

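{"method": "carry_out", "body": {
  "increments": [
    [-0.003,-0.0043,0,3,1],
    [-0.0061,-0.0087,0,6,1],
    [-0.0079,-0.0118,0,8,1],
    [-0.0096,-0.0149,0,10,1],
    [-0.0112,-0.0181,0,12,1],
    [-0.0128,-0.0213,0,14,1],
    [-0.0141,-0.0246,0,16,1],
    [-0.0154,-0.028,0,18,1],
    [-0.0154,-0.028,0,18,1]
  ]
}}

```text
time_s: 21.4
tool_pos: [0.5869, -0.0857, 0.3527]
tool_rot: [180.0, 0.0, 81.9]
force: [-0.4, 0.1, -0.3]
grip_width: 0.0005
```

{"method": "carry_out", "body": {
  "increments": [
    [-0.0006,-0.0017,0,1,1],
    [-0.0012,-0.0033,0,2,1],
    [-0.0012,-0.0033,0,2,1]
  ]
}}

```text
time_s: 21.7
tool_pos: [0.5858, -0.0888, 0.3526]
tool_rot: [180.0, 0.0, 83.9]
force: [0.0, 0.3, -0.1]
grip_width: 0.0006
```

Run:
```python
from h import *
o=env.get_obs();print(o['tool_pos'],o['tool_rot'],o['force'],o['grip_width'],o['qpos'])
a,D=shot('top','top8'); s,_=shot('side','side8')
b=lambda x:np.clip(x[:,:,::-1].astype(float)*1.8,0,255).astype(np.uint8)
cv2.imwrite('pics/d8.png',np.hstack([cv2.resize(b(a[150:270,330:450]),(400,400)),cv2.resize(b(s[160:280,300:420]),(400,400))]))
```

```text
[ 0.58580595 -0.08878194  0.35259028] [1.79997133e+02 5.52077540e-04 8.39431626e+01] [ 0.02367915  0.25558048 -0.10715286] 0.0006008868018781188 [-10.78943941  13.36571136  19.58777597  96.36162872  -4.69882243
  71.07701758  93.77650387]
```

View pics/d8.png

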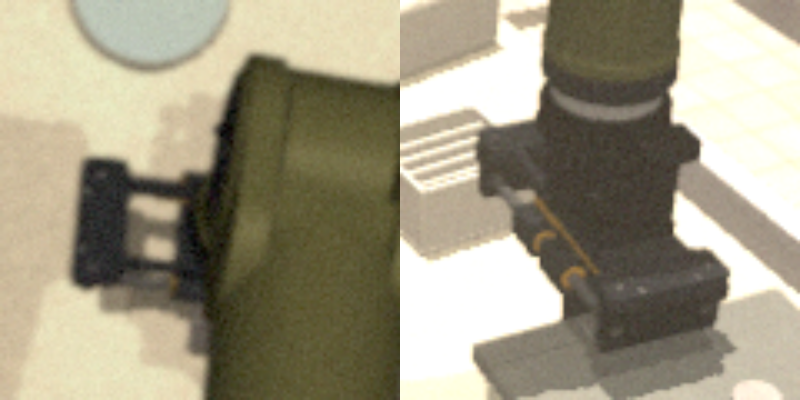

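{"method": "carry_out", "body": {
  "increments": [
    [-0.0003,-0.001,0,1,1],
    [-0.0003,-0.002,0,2,1],
    [-0.0003,-0.0025,0,2,1],
    [-0.0003,-0.0025,0,2,1]
  ]
}}

```text
time_s: 22.2
tool_pos: [0.5855, -0.0913, 0.3526]
tool_rot: [180.0, -0.0, 85.9]
force: [-0.3, 0.0, 0.4]
grip_width: 0.0005
```

{"method": "carry_out", "body": {
  "increments": [
    [0,-0.001,0,0,1],
    [0,-0.002,0,0,1],
    [0,-0.002,0,0,1]
  ]
}}

```text
time_s: 22.5
tool_pos: [0.5855, -0.0934, 0.3526]
tool_rot: [180.0, 0.0, 85.9]
force: [-0.3, 0.9, 0.6]
grip_width: 0.0002
```

{"method": "carry_out", "body": {
  "increments": [
    [0,-0.001,0,0,1],
    [0,-0.002,0,0,1],
    [0,-0.002,0,0,1]
  ]
}}

```text
time_s: 22.8
tool_pos: [0.5855, -0.0954, 0.3526]
tool_rot: [180.0, 0.0, 85.9]
force: [-0.8, 0.5, 0.0]
grip_width: 0.0004
```

{"method": "carry_out", "body": {
  "increments": [
    [0,-0.001,0,0,1],
    [0,-0.002,0,0,1],
    [0,-0.002,0,0,1]
  ]
}}

```text
time_s: 23.1
tool_pos: [0.5855, -0.0974, 0.3526]
tool_rot: [180.0, 0.0, 85.9]
force: [0.4, -0.0, 0.3]
grip_width: 0.0005
```

{"method": "carry_out", "body": {
  "increments": [
    [0,-0.001,0,0,1],
    [0,-0.002,0,0,1],
    [0,-0.002,0,0,1]
  ]
}}

```text
time_s: 23.4
tool_pos: [0.5856, -0.0984, 0.3526]
tool_rot: [-180.0, -0.1, 86.0]
force: [-0.1, 2.9, 0.8]
grip_width: 0.0004
```

{"method": "carry_out", "body": {
  "increments": [
    [0,-0.001,0,0,1],
    [0,-0.001,0,0,1],
    [0,-0.001,0,0,1]
  ]
}}

```text
time_s: 23.7
tool_pos: [0.5856, -0.0986, 0.3525]
tool_rot: [-180.0, -0.1, 86.0]
force: [-2.3, 5.4, 1.0]
grip_width: 0.0002
```

{"method": "carry_out", "body": {
  "increments": [
    [0,0.001,0,0,1],
    [0,0.003,0,0,1],
    [0,0.006,0,0,1],
    [0,0.012,0,0,1],
    [0,0.025,0,0,1],
    [0,0.04,0.01,0,1],
    [0,0.05,0.04,0,1],
    [0,0.08,0.08,0,1],
    [0,0.12,0.1,0,1],
    [0,0.16,0.1,0,1],
    [-0.03,0.2,0.1,0,1],
    [-0.05,0.24,0.1,0,1],
    [-0.05,0.27,0.1,0,1],
    [-0.05,0.27,0.1,0,1]
  ]
}}

```text
time_s: 25.1
tool_pos: [0.5335, 0.1766, 0.4526]
tool_rot: [-180.0, -0.2, 86.5]
force: [-0.4, -0.1, 0.2]
grip_width: 0.0005
```

Run:
```python
from h import *
o=env.get_obs();print(o['tool_pos'],o['force'])
a,D=shot('top','top9'); s,_=shot('side','side9')
z=cloud('top',D)[:,:,2]
for vv in range(176,275,3): print(vv,' '.join('%4.0f'%(1000*x) for x in z[vv,392:416]))
b=lambda x:np.clip(x[:,:,::-1].astype(float)*1.8,0,255).astype(np.uint8)
cv2.imwrite('pics/d9.png',np.hstack([cv2.resize(b(a[165:285,370:450]),(400,600),interpolation=cv2.INTER_CUBIC),cv2.resize(b(s[160:460,240:440]),(400,600))]))
```

```text
[0.53352926 0.17663823 0.45257141] [-0.35848389 -0.13909524  0.22819569]
176   -1    0    3  nan    2    4   -1    2   -1   -4   -4   -2    1    2   -2   -3    1    1   -6   -5   -3    2   -1   -2
179   -0   -3   -3    0    3   -2   -4   -4   -4    2    2   -2    3  172  178  174  179  179  181  183  177  179   -4    6
182   -1   -5    3    1    1   -0    1    6   -1    3   -3   -4  168  178  176  169  181  180  179  156  173  181  177  157
185    3   -6   -0   -0    0   -7   -1    2   64   65   68   -1   -4  162  176  171  180  179  172  172  181  162  164  158
188   -2    1   -1   -4    2   72   65   49   67   74   70   68   68   66  181  191  200  200  201  201  200  203  135  147
191    4   -1    1    2   53   70   65   67   62   71   72  144  156  165  183  193  200  199  202  202  200  197  128  143
194   -1   -6   -2   -4   -1    1   45   80  101  113  127  140  161  172  186  196  197  202  201  196  196  114  128  147
197    1   -9   -2   -5   38   57   68   90  104  121  132  148  159  172  190  198  200  200  201  203  202  115  135  147
200   -1   -7   -3    7   47   59  
[... 2364 characters left out ...]
    4    1   -1   20   36   49   61  215  213  213  215  217  217  215  216  220
260   -4   -2    2   -2    3    1   -1   -3   -2    1    8   16   31   49  201  218  219  218  213  218  219  217  218  211
263    0   -2   -5   -5   -3   -1   -2   -3    0    1    5   28   37   58  204  216  217  212  217  218  220  218  215  218
266    0    2   -1   -0   -1   -0   -3   -1   -6   -2   11   21   39   57  208  213  215  216  217  216  214  213  215  219
269    2    5   -0   -2    1    2   -7   -2    3    0   16   27   43   60  206  206  206  210  217  219  218  216  212  219
272    2   -1    3   -3   -1    4   -3    2   -1   -0    9   33   46   62   57   66   66   69   72   74   83   86   89   93
```

View pics/d9.png

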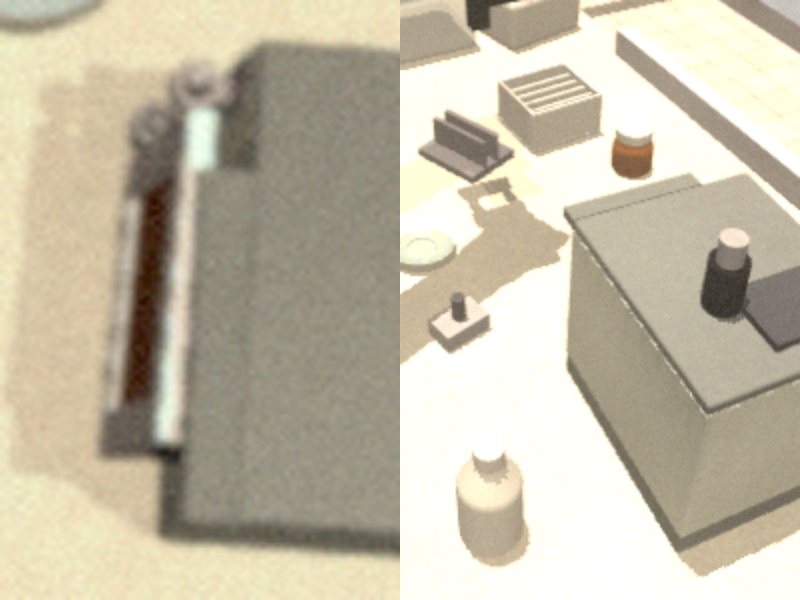

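Run:
```python
from h import *
import sys
def meas(tag):
    D=np.load(f'pics/{tag}.npy'); z=cloud('top',D)[:,:,2]; im=cv2.imread(f'pics/{tag}.png').astype(float).mean(2)
    A=[];B=[]
    for v in range(204,252):
        r=z[v,392:420]; 
        lip=np.nonzero(r>.2085)[0].min()+392-.5
        d=np.nonzero((r>.1925))[0].min()+392-.5
        A.append((d,v));B.append((lip,v))
    L=[]
    for e,h in((A,.198),(B,.217)):
        X=onz('top',np.array(e),h)[:,:2].astype(np.float32); l=cv2.fitLine(X,cv2.DIST_HUBER,0,1e-4,1e-4).ravel(); 
        a=np.degrees(np.arctan2(l[1],l[0]))%180; L.append(l); print(tag,'angle',a, 'y at x=.54,.60,.64',[l[3]+(x-l[2])*l[1]/l[0] for x in(.54,.6,.64)])
meas('top9')
```

```text
top9 angle 173.94702 y at x=.54,.60,.64 [np.float32(-0.101713), np.float32(-0.10807536), np.float32(-0.11231692)]
top9 angle 175.97058 y at x=.54,.60,.64 [np.float32(-0.10986267), np.float32(-0.11408924), np.float32(-0.11690695)]
```

Run:
```python
from h import *
exec(open('/dev/null').read())
D=[]
for i in range(3):
    a,d=shot('top',f'topa{i}'); D.append(d)
m=np.median(D,0); z=cloud('top',m)[:,:,2]
for vv in range(178,258,3): print(vv,' '.join('%4.0f'%(1000*x) for x in z[vv,398:416]))
v,u=np.nonzero(z[200:252,400:412]<0)
```

```text
178   -0   -3   -3   -6   -1    4   -3    1    2  176  180  179  178  179  176   -2   -1   -2
181   -0   -0    3   -1   -3   -2  167  178  181  178  178  181  181  181  173  180  175  157
184    0    1   -1   -1    3   -1  166  173  177  177  164  158  159  174  176  176  156  157
187   67   66   57   57   63   68   69   -1   -2  185  198  197  195  199  201  199  133  145
190   70   59   69   76   70   72  154  164  180  194  201  203  199  202  199  199  130  138
193   64   63   99  115  130  143  155  170  186  194  199  199  197  199  200  119  129  143
196   69   87  100  117  133  146  159  174  188  198  198  197  198  198  197  118  130  142
199   73   91  107  123  138  140  143  178  193  200  199  198  212  217  214  215  218  216
202   82   88   92   98  114  131  143  179  193  197  196  202  215  218  217  218  217  214
205   58   74   91  102  119  135  172  187  198  198  198  205  219  216  214  218  215  215
208   61   80   93  110  124  139  177  191  199  198  196  205  217  217  214  218  214  216
211   68   79   96  115  127  140  177  193  199  199  198  212  2
[... 737 characters left out ...]
97  213  217  216  215  218  216  216  218
238  107  125  138  175  188  200  195  199  196  197  215  218  217  216  215  216  216  218
241  114  126  140  177  188  197  195  198  197  205  216  216  219  218  216  217  215  215
244  117  130  172  182  196  195  198  198  195  203  218  216  216  215  215  219  212  216
247  147  159  174  186  199  197  195  193  197  211  215  217  218  216  217  216  214  217
250  151  167  176  192  194  197  197  197  196  210  216  215  215  216  216  219  215  217
253  156  170  177  183  192  193  197  193  198  214  219  215  215  214  216  214  215  216
256   -1   -2   61   65   64   62   64   63   62  216  215  215  216  216  217  218  217  216
```

{"method": "carry_out", "body": {
  "increments": [
    [0,-0.03,0,0,1],
    [0.02,-0.07,0,0,1],
    [0.04,-0.11,0,0,1],
    [0.05,-0.15,0,0,1],
    [0.05,-0.19,0,0,1],
    [0.05,-0.22,0,0,1],
    [0.05,-0.22,-0.03,0,1],
    [0.05,-0.22,-0.07,0,1],
    [0.05,-0.22,-0.1,0,1],
    [0.05,-0.23,-0.1,0,1],
    [0.05,-0.245,-0.1,0,1],
    [0.05,-0.255,-0.1,0,1],
    [0.05,-0.26,-0.1,0,1],
    [0.05,-0.26,-0.1,0,1],
    [0.05,-0.26,-0.1,0,1]
  ]
}}

```text
time_s: 26.85
tool_pos: [0.5858, -0.0901, 0.3534]
tool_rot: [179.9, -0.0, 85.9]
force: [-0.3, 1.4, -0.2]
grip_width: 0.0002
```

{"method": "carry_out", "body": {
  "increments": [
    [0,-0.001,0,0,1],
    [0,-0.002,0,0,1],
    [0,-0.003,0,0,1],
    [0,-0.004,0,0,1],
    [0,-0.004,0,0,1],
    [0,-0.004,0,0,1]
  ]
}}

```text
time_s: 27.45
tool_pos: [0.5855, -0.0941, 0.3526]
tool_rot: [180.0, -0.0, 85.9]
force: [0.6, -0.3, -0.6]
grip_width: 0.0006
```

{"method": "carry_out", "body": {
  "increments": [
    [0,-0.0007,0,0,1],
    [0,-0.0014,0,0,1],
    [0,-0.002,0,0,1],
    [0,-0.002,0,0,1]
  ]
}}

```text
time_s: 27.85
tool_pos: [0.5855, -0.0962, 0.3526]
tool_rot: [-180.0, -0.0, 85.9]
force: [-0.1, 0.5, 0.4]
grip_width: 0.0004
```

{"method": "carry_out", "body": {
  "increments": [
    [0,-0.0007,0,0,1],
    [0,-0.0014,0,0,1],
    [0,-0.002,0,0,1],
    [0,-0.002,0,0,1]
  ]
}}

```text
time_s: 28.25
tool_pos: [0.5855, -0.098, 0.3526]
tool_rot: [-180.0, -0.0, 86.0]
force: [0.0, 1.0, -0.2]
grip_width: 0.0009
```

{"method": "carry_out", "body": {
  "increments": [
    [0,-0.0005,0,0,1],
    [0,-0.0008,0,0,1],
    [0,-0.0008,0,0,1],
    [0,-0.0006,0,0,1],
    [0,-0.0004,0,0,1],
    [0,-0.0002,0,0,1],
    [0,0,0,0,1],
    [0,0.0002,0,0,1],
    [0,0.0004,0,0,1],
    [0,0.0006,0,0,1],
    [0,0.0008,0,0,1],
    [0,0.001,0,0,1],
    [0,0.0012,0,0,1],
    [0,0.0014,0,0,1],
    [0,0.0016,0,0,1],
    [0,0.002,0,0,1],
    [0,0.003,0,0,1],
    [0,0.006,0,0,1],
    [0,0.012,0,0,1],
    [0,0.025,0,0,1]
  ]
}}

```text
time_s: 30.25
tool_pos: [0.5854, -0.0734, 0.3526]
tool_rot: [180.0, 0.0, 85.8]
force: [-0.1, 0.2, 0.8]
grip_width: 0.0001
```

{"method": "carry_out", "body": {
  "increments": [
    [0,0.02,0.01,0,1],
    [0,0.03,0.05,0,1],
    [0,0.06,0.09,0,1],
    [0,0.11,0.1,0,1],
    [0,0.16,0.1,0,1],
    [-0.03,0.2,0.1,0,1],
    [-0.05,0.24,0.1,0,1],
    [-0.05,0.24,0.1,0,1],
    [-0.05,0.24,0.1,0,1]
  ]
}}

```text
time_s: 31.15
tool_pos: [0.5346, 0.1691, 0.4527]
tool_rot: [180.0, -0.0, 86.2]
force: [0.3, -1.4, 0.6]
grip_width: 0.0007
```

```bash
cat > m.py <<'E'
from h import *
def meas(tag,n=4):
    D=[]
    for i in range(n):
        im,d=shot('top',f'{tag}{i}'); D.append(np.where(d==0,np.nan,d))
    z=cloud('top',np.nanmedian(D,0))[:,:,2]
    A=[];B=[]
    for v in range(204,252):
        r=z[v,392:420]
        def cross(t):
            i=np.nonzero(r>t)[0].min(); return 392+i-1+(t-r[i-1])/(r[i]-r[i-1]) if r[i-1]>.1 else 392+i-.5
        A.append((cross(.192),v));B.append((cross(.208),v))
    for e,h in((A,.198),(B,.217)):
        X=onz('top',np.array(e),h)[:,:2].astype(np.float32); l=cv2.fitLine(X,cv2.DIST_HUBER,0,1e-4,1e-4).ravel()
        print(tag,'angle %.2f'%(np.degrees(np.arctan2(l[1],l[0]))%180),'y at .537 .60 .68',[round(float(l[3]+(x-l[2])*l[1]/l[0]),4) for x in(.537,.6,.68)])
E
python3 -c "
from m import *
meas('topb'); print(env.get_obs()['time_s'],env.get_obs()['tool_pos'])"
```

```text
topb angle 174.79 y at .537 .60 .68 [-0.1042, -0.1099, -0.1172]
topb angle 176.00 y at .537 .60 .68 [-0.1098, -0.1142, -0.1198]
31.35 [0.53610765 0.16545125 0.4525958 ]
```

{"method": "carry_out", "body": {
  "increments": [
    [0,0.02,0,0,1],
    [0,0.02,0,0,1],
    [0,0.02,0,0,1],
    [0,0.02,0,0,1],
    [0,0.02,0,0,1],
    [0,0.02,0,0,1],
    [0,0.02,0,0,1],
    [0,0.02,0,0,1],
    [0,0.02,0,0,1],
    [0,0.02,0,0,1]
  ]
}}

```text
time_s: 32.35
tool_pos: [0.5355, 0.1869, 0.4526]
tool_rot: [180.0, -0.0, 86.0]
force: [-1.1, 0.2, 0.7]
grip_width: 0.0005
```

```bash
python3 -c "
from m import *
meas('topc',6)
a=cv2.imread('pics/topc0.png');cv2.imwrite('pics/d10.png',np.clip(a.astype(float)*1.6,0,255).astype(np.uint8)); print(env.get_obs()['time_s'])"
```

```text
topc angle 174.98 y at .537 .60 .68 [-0.1042, -0.1097, -0.1167]
topc angle 176.16 y at .537 .60 .68 [-0.1099, -0.1141, -0.1195]
32.65
```

View pics/d10.png

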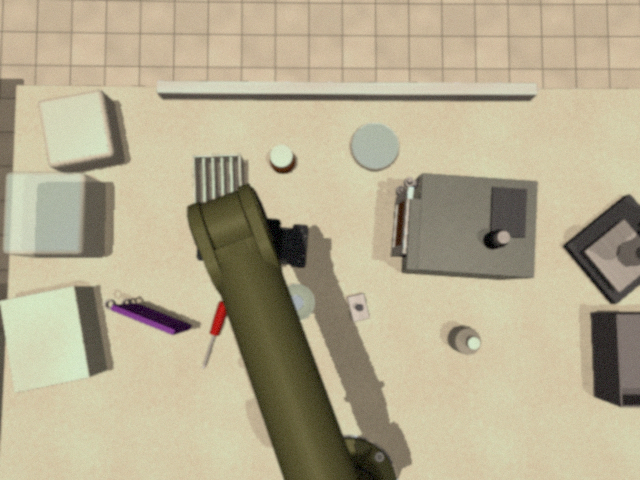

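Scene undisturbed, and the door is hung and nearly closed. After the first release it had sprung back about 3 mm off the stops. A slower release left about 0.6–1.4 mm by my measurement, so I'll press once more and ease off even more slowly.

{"method": "carry_out", "body": {
  "increments": [
    [0,-0.04,0,0,1],
    [0.02,-0.08,0,0,1],
    [0.04,-0.12,0,0,1],
    [0.05,-0.16,0,0,1],
    [0.05,-0.2,0,0,1],
    [0.05,-0.235,0,0,1],
    [0.05,-0.235,-0.03,0,1],
    [0.05,-0.235,-0.07,0,1],
    [0.05,-0.235,-0.1,0,1],
    [0.05,-0.25,-0.1,0,1],
    [0.05,-0.265,-0.1,0,1],
    [0.05,-0.272,-0.1,0,1],
    [0.05,-0.277,-0.1,0,1],
    [0.05,-0.279,-0.1,0,1],
    [0.05,-0.281,-0.1,0,1],
    [0.05,-0.282,-0.1,0,1],
    [0.05,-0.283,-0.1,0,1],
    [0.05,-0.284,-0.1,0,1],
    [0.05,-0.285,-0.1,0,1],
    [0.05,-0.286,-0.1,0,1]
  ]
}}

```text
time_s: 34.65
tool_pos: [0.5856, -0.0984, 0.3525]
tool_rot: [-180.0, -0.1, 86.0]
force: [-1.4, 3.2, 0.6]
grip_width: 0.0004
```

{"method": "carry_out", "body": {
  "increments": [
    [0,-0.0003,0,0,1],
    [0,-0.0003,0,0,1],
    [0,-0.0003,0,0,1],
    [0,-0.0002,0,0,1],
    [0,-0.0001,0,0,1],
    [0,0,0,0,1],
    [0,0.0001,0,0,1],
    [0,0.0002,0,0,1],
    [0,0.0003,0,0,1],
    [0,0.0004,0,0,1],
    [0,0.0005,0,0,1],
    [0,0.0006,0,0,1],
    [0,0.0007,0,0,1],
    [0,0.0008,0,0,1],
    [0,0.0009,0,0,1],
    [0,0.001,0,0,1],
    [0,0.0011,0,0,1],
    [0,0.0012,0,0,1],
    [0,0.0013,0,0,1],
    [0,0.0014,0,0,1]
  ]
}}

```text
time_s: 36.65
tool_pos: [0.5855, -0.0981, 0.3526]
tool_rot: [180.0, 0.0, 85.9]
force: [0.1, 3.2, -1.3]
grip_width: 0.0005
```

{"method": "carry_out", "body": {
  "increments": [
    [0,0.0001,0,0,1],
    [0,0.0002,0,0,1],
    [0,0.0003,0,0,1],
    [0,0.0004,0,0,1],
    [0,0.0005,0,0,1],
    [0,0.0007,0,0,1],
    [0,0.001,0,0,1],
    [0,0.002,0,0,1],
    [0,0.004,0,0,1],
    [0,0.01,0,0,1],
    [0,0.025,0,0,1],
    [0,0.04,0.02,0,1],
    [0,0.05,0.06,0,1],
    [0,0.08,0.1,0,1],
    [0,0.13,0.1,0,1],
    [0,0.17,0.1,0,1],
    [-0.03,0.21,0.1,0,1],
    [-0.05,0.25,0.1,0,1],
    [-0.05,0.27,0.1,0,1],
    [-0.05,0.27,0.1,0,1]
  ]
}}

```text
time_s: 38.65
tool_pos: [0.5337, 0.1779, 0.4526]
tool_rot: [-180.0, -0.1, 86.5]
force: [-0.9, 0.0, 0.5]
grip_width: 0.0004
```

```bash
python3 -c "
from m import *
meas('topd',6)
print(env.get_obs()['time_s'])"
```

```text
topd angle 174.91 y at .537 .60 .68 [-0.1042, -0.1098, -0.1169]
topd angle 176.13 y at .537 .60 .68 [-0.1099, -0.1142, -0.1196]
38.95
```

The door came to rest at the same position after two separate slow releases, so it's resting on the stops. Handing in.

```bash
python3 -c "
from m import *
meas('tope',3)
print(env.get_obs()['time_s'],env.get_obs()['force']); print(env.sign_off())"
```

```text
tope angle 175.06 y at .537 .60 .68 [-0.1043, -0.1097, -0.1167]
tope angle 176.07 y at .537 .60 .68 [-0.1099, -0.1142, -0.1197]
39.1 [-0.42595164  0.15529289  0.55489386]
the job is handed in; nothing more can be done
None
```

The amber door is hung on both hinge pins, fully home and swung shut against the stops. I handed it in at about 39 s with the gripper well clear.

**Hanging:**
- I lifted the door out of its stand by the middle of its top edge and brought it in level, standing about 63° open and 33 mm above seated height.
- The first two tries at lowering touched the pin tips, with about 9 N of contact at most. I stopped each time.
- The forearm hid the knuckles from the top camera, so I worked out a correction of about 2–3 mm from the visible end of the door. With that the door went down freely, and force built up only at seated height.

**Shutting:** I released the door and pushed it shut with closed fingers. The first release let it spring back about 3 mm off the stops. I pressed again twice and eased off more slowly.

**Last checks:**
- **Shut position:** The door came to rest in the same place after both slow releases. Its outer face measured about 26.6 mm from the cell front at the stop, against 26 mm on the drawing. My estimates put any gap to the stops at 0.6–1.4 mm, about the limit of what I can measure.
- **Angle:** The door sits about 1° from parallel with the cell front. The hinge line stands about 1.5–2.5 mm nearer the face than drawn, which explains most of this.
- **Height:** The top edge read 200 mm at the hinge and 196–197 mm at the free end. I put that down to play in the hinge bores.
- **Other objects:** The bystanders and the purple look-alike were in their places in the last top view, as far as they could be seen. The arm hid some, such as the dish, in part.

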